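Push the pin canister home in its vee stop

ROBOT

A 6-joint arm with a two-finger parallel gripper is mounted at the origin on the work surface. World frame = base frame: x ahead of the robot, y to its left, z up, the work surface at z = 0. Lengths are in m, angles in rad, forces in N, time in s.
With the tool pointing down it reaches from about 0.225 to 0.875 m from the base axis. Payload 3.4 kg.
Tool frame: the origin (TCP) lies on the centre line of the jaws, within the pads' length; the fingertips stand robot.tips_ahead ahead of it and the grasp point (between the pads) lies 3 mm ahead of it (robot.tips_ahead is the distance from the TCP to the fingertips, in m); z points along the fingers, y is the line along which they close (so a half turn about z gives the same grasp; the last joint's range is limited). The gripper opens to 85 mm and grips with 20 to 120 N. Pads are 22 mm wide; open, the fingers measure 114 mm over their backs; the gripper's body (76 mm by 85 mm) begins 54 mm behind the grasp point. The pads swing forward as they close: fully open they stand 13 mm farther back than shut.
Start: joints at [1.191, 0.276, 1.505, -0, 1.361, -0.121], TCP at [0.147, 0.556, 0.253] pointing down, gripper open.
Joint ranges: [-2.89, 2.89], [-0.75, 2.08], [0.22, 2.7], [-1.18, 4.32], [0.11, 2.71], [-2.7, 2.7]. Speed limits (rad/s): [2.57, 2.57, 3.14, 3.14, 3.14, 3.14].

INTERFACE

Orientations are given as a unit quaternion [w, x, y, z].
In Python, from workcell import robot gives the robot as it stands.
- The arm moves only by the tool servo_tool, never from a script. Its argument "commands" is a list of rows, each a list of 5 numbers: the finger opening in mm, from 0 to 85.4, then the shift along the tool's x, y, z in mm, then the turn about the tool's z in degrees. In form: [[fingers, tx, ty, tz, turn], ...]. A call has 1 to 12 rows; each row is the pose to reach, as a shift and turn from the pose commanded when the call began, along the tool's axes at that moment; what a row does not reach only later rows make up. A row lasts 1/12 s, in which the tool goes at most 41.7 mm and 7.16 degrees, less where a joint would pass 70% of its speed; a pose out of reach is approached as far as the arm can. A call with a gripper value outside its range is refused whole. The fingers move at their own pace and stop on an object; "squeeze" is the grip in N (left out, the last holds). Time passes only in rows, so rows that repeat a pose let the fingers close. It gives the time, the measured TCP pose, the force, the opening and the grip force at its end, in the units of the state.
- robot.get_obs(): the state, without advancing time (a new reading comes with each control period).
- robot.grab_frame(name): name is "scene" or "top"; returns the picture (400x640x3 uint8, red, green, blue); there is no depth.
- robot.get_calibration(name): a dict with "intrinsics" (3x3 intrinsics, pixels), "rvec" (rotation vector, rad) and "tvec" (3), from world to camera coordinates, as OpenCV has them. Camera axes: x right, y down, z forward; pixel columns grow to the right and rows downward; lengths in m; the calibration is good to about 2 mm. A picture is of the moment at which its call begins. get_calibration takes no time and is no camera call.
- robot.hand_in(): hands the job in; it is judged then, once.
The state is a dict: "t": time; "qpos": joint angles; "joint_vel": joint speeds; "effort": joint torques, N m; "ee_pos": TCP position; "eef_rot": TCP orientation; "wrist_force": force on the tool from outside, world axes, zero at the start; "ft_torque": the same for the moment, N m; "width": finger opening in m; "grasp_force": force on a finger pad.
Only numpy, scipy, OpenCV 4.12 (cv2) and the standard library are available. Lean on these libraries where they do the work, as an engineer would, in place of code of your own. Each camera call takes 0.05 s, during which the arm holds its last target. There are 200 camera calls.

TASK

Push the brass screw-top canister along the bench into the iron vee-shaped stop until it is fully home, touching both arms of the vee, so that it cannot be knocked off while the centrifuge runs. Slide it gently with the fingers, upright on the bench all the way: do not pick it up, tip it or bat it, and leave the cup holder, gear, clamp screw and awl where they lie. Finish with the hand clear of it.

Things in the scene. Friction and masses are not known exactly. Their poses are not given: they have to be found in the camera images.
- canister: Squat round brass canister of pins with a knurled screw lid, loose on the bench, 0.5 to 0.8 kg. Body 88 mm in diameter from the bench up to 42 mm, lid 84 to 86 mm in diameter, 62 mm high in all. Origin: centre of its underside; z is up. It is round, so its yaw means nothing.
- stop: Iron vee stop fixed to the bench: two straight arms 30 mm high, 12 mm thick, at a right angle, inner faces 65 mm long. Origin, at bench height: where the canister's centre stands when home against both arms, 62 mm from the inner corner. x axis: from the corner straight out of the mouth; z up. The mouth faces -y within 17 degrees; the canister starts 0.2 to 0.4 m off there, path clear.
- cup_holder: Bystander: loose open copper cup, 52 mm in diameter, 58 mm high, with a 10 mm stud on each side (71 mm over both). Origin: centre of its underside.
- bevel_gear: Bystander: loose dark iron bevel gear lying flat, about 66 mm in diameter, 27 mm high. Origin: centre of its underside.
- clamp_screw: Bystander: loose nickel-plated clamp screw lying along its x axis, 90 mm long, 20 mm high, with a 56 mm cross bar through its square head at -x. Origin: on the bench under its middle.
- awl: Bystander: loose awl with a black horn handle lying along its x axis, handle 60 mm long to -x, point 63 mm to +x, 18 mm high. Origin: on the bench under the handle's front end.
Mind the look-alikes: they are no part of the job. Of the things that look like the canister, take the one that is farthest to the robot's right at the start.

How it is judged:
By the outcome, as a careful person would: the job done as asked, in the order asked, and still so for the second after the job is handed in, with the robot touching nothing.
It also fails if it takes over 42 s, if anything falls off the work surface, if the arm or the gripper's body presses on something with over 40 N, if the wrist force passes 120 N, or if a joint passes its speed limit or range.

## Working session

There is one attempt and no reset: what is moved stays moved. The work goes in short steps, Python scripts to look and compute and a tool call to move; the robot and the scene stay as the last step left them, time stands still between calls to the robot, and variables do not carry over. Pictures are saved under pics/ and viewed, at most 10 in all, crops included, and the job is handed in when it is done.

Besides the shell and the picture viewer there is one more tool, called after "Request:" as a command line: name --pt "numbers of a row" for each row, then --argument value for the rest. servo_tool: Moves the arm, as the interface text tells. Its arguments: {"type":"object","properties":{"commands":{"type":"array"},"squeeze":{"type":"number"}},"required":["commands"]}

```bash
mkdir -p pics
python3 - <<'E'
from workcell import robot
import cv2
for n in("scene","top"):
    cv2.imwrite(f"pics/{n}0.png",cv2.cvtColor(robot.grab_frame(n),cv2.COLOR_RGB2BGR))
    c=robot.get_calibration(n);print(n,c)
o=robot.get_obs();print(o['t'],o['ee_pos'],o['eef_rot'],o['width'],robot.tips_ahead)
E
```

```text
scene {'intrinsics': array([[456.13866391,   0.        , 325.7480018 ],
       [  0.        , 456.13866391, 194.86020706],
       [  0.        ,   0.        ,   1.        ]]), 'rvec': array([ 1.44071714,  2.35607689, -0.69059603]), 'tvec': array([ 0.16971896, -0.47257965,  1.37445067])}
top {'intrinsics': array([[452.38005379,   0.        , 312.75708651],
       [  0.        , 452.38005379, 203.14374635],
       [  0.        ,   0.        ,   1.        ]]), 'rvec': array([ 2.16701226, -2.10425295,  0.19831783]), 'tvec': array([0.08456024, 0.56582066, 0.90271088])}
0.1 [0.14699331 0.55543838 0.25251806] [-1.95971759e-04  1.29032956e-01  9.91639955e-01 -8.11254401e-04] 0.0854109142170405 0.022
```

View pics/top0.png

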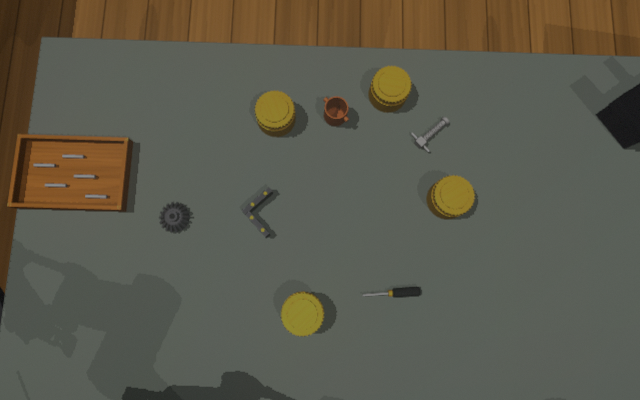

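View pics/scene0.png

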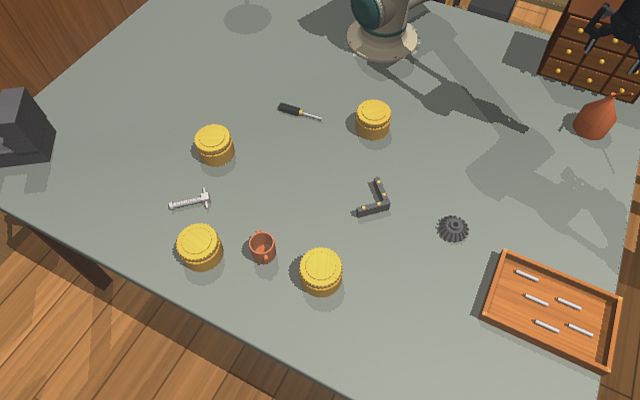

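The top view shows four canister look-alikes at (275,112), (391,87), (453,196) and (303,314). Image right is the robot's right (-y), so the target should be (453,196). The vee is at about (258,211) with its mouth to the right. I'll measure these and check a close crop.

```bash
cat > h.py <<'E'
import cv2,numpy as np
from workcell import robot
def ray(n,uv,z):
    c=robot.get_calibration(n);R=cv2.Rodrigues(c['rvec'])[0]
    d=R.T@np.linalg.inv(c['intrinsics'])@[*uv,1];o=-R.T@c['tvec']
    return o+d*(z-o[2])/d[2]
def proj(n,P):
    c=robot.get_calibration(n)
    return cv2.projectPoints(np.array(P,float).reshape(-1,3),c['rvec'],c['tvec'],c['intrinsics'],None)[0][:,0]
def circ(x,y,r,z):
    a=np.linspace(0,6.283,60);return np.c_[x+r*np.cos(a),y+r*np.sin(a),0*a+z]
E
python3 - <<'E'
from h import *
for p in [(275,109),(391,84),(454.5,193.5),(303,314)]: print(p,ray('top',p,.062).round(3))
for p in [(374,107),(213,133),(198,236),(321,263)]: print(p,ray('scene',p,.062).round(3))
im=cv2.imread('pics/top0.png');s=cv2.imread('pics/scene0.png')
a=cv2.resize(im[175:245,225:295],(560,560)[:2],interpolation=cv2.INTER_CUBIC)
b=cv2.resize(im[160:230,420:490],None,fx=3.4,fy=3.4,interpolation=cv2.INTER_CUBIC)
c=cv2.resize(s[110:180,180:250],None,fx=3.4,fy=3.4,interpolation=cv2.INTER_CUBIC)
r=np.vstack([b,c]);r=cv2.copyMakeBorder(r,0,560-r.shape[0],0,0,cv2.BORDER_CONSTANT)
cv2.imwrite('pics/crop1.png',np.hstack([a,r]))
E
```

```text
(275, 109) [0.764 0.188 0.062]
(391, 84) [ 0.829 -0.062  0.062]
(454.5, 193.5) [ 0.59  -0.194  0.062]
(303, 314) [0.337 0.114 0.062]
(374, 107) [0.326 0.111 0.062]
(213, 133) [ 0.579 -0.198  0.062]
(198, 236) [ 0.823 -0.066  0.062]
(321, 263) [0.761 0.188 0.062]
```

View pics/crop1.png

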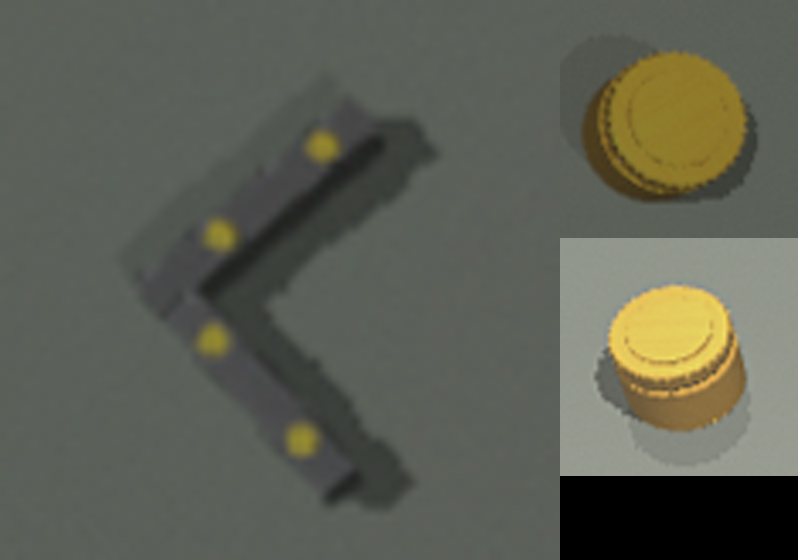

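The crop confirms the target: a round lid centred at about (454,195.6) in top, and it is the rightmost of the four. The vee's inner top corner is at about (250,211.7), with arms ending near (271.5,192.3) and (269.5,233.8). Next is a fit with an overlay.

```bash
cat >> h.py <<'E'
def vee(x,y,a):  # outline of top of vee; home x,y; axis a
    R=np.array([[np.cos(a),-np.sin(a)],[np.sin(a),np.cos(a)]]);c=R@[-.0622,0]+[x,y]
    s=2**-.5;u=np.array([[s,s],[s,-s]])
    P=[c+R@(u[0]*.065),c,c+R@(u[1]*.065),c+R@(u[1]*.065-u[0]*.012),c-R@((u[0]+u[1])*.012),c+R@(u[0]*.065-u[1]*.012)]
    return np.array(P)
def draw(im,n,P,z,col,k,off):
    q=proj(n,np.c_[P,np.full(len(P),z)]);cv2.polylines(im,[np.int32((q+.5-off)*k)],True,col,1)
E
python3 - <<'E'
from h import *
f=lambda x,y:(225+x/8-.5,175+y/8-.5)
st=[ray('top',f(*p),.031)[:2] for p in [(322,147),(220,236),(213,340),(301,440)]]
co,e1,e2=[ray('top',f(*p),.030)[:2] for p in [(199,293),(375,138),(357,468)]]
print('corner',co,'lens',np.linalg.norm(e1-co),np.linalg.norm(e2-co))
d1,d2=st[0]-st[1],st[3]-st[2]
ang=lambda d:np.degrees(np.arctan2(d[1],d[0]))
print('studs',ang(d1),ang(d2),'edges',ang(e1-co),ang(e2-co), 'stud gaps',np.linalg.norm(d1),np.linalg.norm(d2))
u=d1/np.linalg.norm(d1)+d2/np.linalg.norm(d2);a=np.arctan2(u[1],u[0])
# studs on arm centre lines: intersection, then inner corner
t=np.linalg.solve(np.c_[d1,-d2],st[2]-st[1]);X=st[1]+t[0]*d1
A=np.array([np.cos(a),np.sin(a)]);c2=X+A*.006*2**.5
print('a',np.degrees(a),'corner from studs',c2)
c=(co+c2)/2;h=c+A*.0622;print('home',h)
can=[ray('top',(453.6,195.1),.062),ray('scene',(213.6,136.9),.062)];print('can',can)
m=(can[0]+can[1])[:2]/2
im=cv2.imread('pics/top0.png');s=cv2.imread('pics/scene0.png')
out=[]
for I,n,ox,oy in[(im,'top',225,175),(s,'scene',340,165),(im,'top',415,155),(s,'scene',175,105)]:
    k=6 if ox in(225,340) else 4;w=64 if k==6 else 72
    J=cv2.resize(I[oy:oy+w,ox:ox+w],None,fx=k,fy=k,interpolation=cv2.INTER_CUBIC);off=np.array([ox,oy])
    draw(J,n,vee(*h,a),.03,(0,255,0),k,off)
    for r,z,col in[(.0425,.062,(255,0,0)),(.044,0,(0,0,255))]: draw(J,n,circ(*m,r,0)[:,:2],z,col,k,off)
    out.append(cv2.copyMakeBorder(J,0,max(0,300-J.shape[0]),0,0,cv2.BORDER_CONSTANT)[:384])
r1=np.hstack(out[:2]);r2=np.hstack(out[2:])
r2=cv2.copyMakeBorder(r2,0,0,0,r1.shape[1]-r2.shape[1],cv2.BORDER_CONSTANT)
o=np.vstack([r1,r2]);cv2.imwrite('pics/crop2.png',cv2.resize(o,None,fx=.85,fy=.85))
print('axis coords of can from home', (m-h)@A,(m-h)@[-A[1],A[0]],m)
E
```

```text
corner [0.54493327 0.23568553] lens 0.06264818207618644 0.06345181904207026
studs -46.14097735039401 -136.55987714758248 edges -45.93047151940991 -135.885616567561 stud gaps 0.03616555113822291 0.035802920143387026
a -91.35042724898827 corner from studs [0.54655582 0.2364229 ]
home [0.54427866 0.17387149]
can [array([ 0.58679741, -0.19230892,  0.062     ]), array([ 0.58833848, -0.18949434,  0.062     ])]
axis coords of can from home 0.3636515959183951 0.051873950258802544 [ 0.58756795 -0.19090163]
```

View pics/crop2.png

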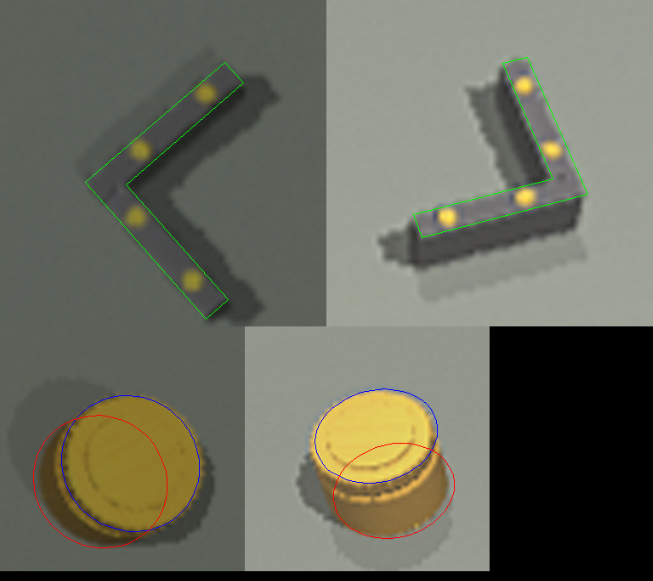

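The overlay fits: home is (0.544,0.174) with the mouth axis at -91.4°, and the canister is at (0.588,-0.191), both to about 2 mm. I'll go over the bench to behind the canister, with the fingers 60 mm open as a cradle.

Request:
servo_tool --pt "60 -27 -28 0 6" --pt "60 -54 -56 0 12" --pt "60 -81 -85 0 18" --pt "60 -108 -113 0 24" --pt "60 -135 -141 0 30" --pt "60 -161 -170 0 36" --pt "60 -188 -198 0 42" --pt "60 -215 -226 0 48" --pt "60 -242 -254 0 54" --pt "60 -269 -283 0 60" --pt "60 -296 -311 0 66" --pt "60 -322 -339 0 68.4"

```text
t: 1.1
ee_pos: [0.372, 0.1439, 0.2532]
eef_rot: [0.0, 0.666, 0.746, 0.0]
wrist_force: [0.5, -0.9, 0.2]
width: 0.06
grasp_force: 0.0
```

```bash
cat >> h.py <<'E'
def go(x,y,z,yaw):
    o=robot.get_obs();w,a,b,c=o['eef_rot']
    from scipy.spatial.transform import Rotation as T
    R=T.from_quat([a,b,c,w]).as_matrix();d=R.T@(np.array([x,y,z])-o['ee_pos'])
    cur=np.degrees(np.arctan2(R[1,0],R[0,0]))
    print('t',round(o['t'],2),'pos',o['ee_pos'].round(4),'yaw',cur.round(2),'F',o['wrist_force'].round(1),'w',round(o['width'],4),'zax',R[:,2].round(3))
    print('move mm',(d*1000).round(1),'turn',round((cur-yaw+180)%360-180,1))
E
python3 -c "
from h import *
go(.597,-.265,.253,96.8)"
```

```text
t 1.1 pos [0.372  0.1439 0.2532] yaw 96.53 F [ 0.5 -0.9  0.2] w 0.06 zax [ 0.  0. -1.]
move mm [-4.318e+02  1.771e+02  2.000e-01] turn -0.3
```

Request:
servo_tool --pt "60 -36 15 0 0" --pt "60 -72 30 0 0" --pt "60 -108 44 0 0" --pt "60 -144 59 0 0" --pt "60 -180 74 0 0" --pt "60 -216 89 0 0" --pt "60 -252 103 0 0" --pt "60 -288 118 0 0" --pt "60 -324 133 0 0" --pt "60 -360 148 0 0" --pt "60 -396 162 0 0" --pt "60 -432 177 0 0"

```text
t: 2.1
ee_pos: [0.5986, -0.2641, 0.2526]
eef_rot: [-0.001, 0.664, 0.747, -0.0]
wrist_force: [0.2, -0.3, 0.6]
width: 0.0602
grasp_force: 0.0
```

Request:
servo_tool --pt "60 0 0 35 0" --pt "60 0 0 70 0" --pt "60 0 0 105 0" --pt "60 0 0 140 0" --pt "60 0 0 165 0" --pt "60 0 0 185 0" --pt "60 0 0 200 0" --pt "60 0 0 208 0" --pt "60 0 0 213 0" --pt "60 0 0 215 0" --pt "60 0 0 215 0"

```text
t: 3.02
ee_pos: [0.5987, -0.2625, 0.0385]
eef_rot: [0.0, 0.664, 0.748, 0.0]
wrist_force: [0.2, 0.1, -0.3]
width: 0.0601
grasp_force: 0.0
```

Run:
```python
from h import *
a=robot.grab_frame('top');b=robot.grab_frame('scene')
a=cv2.resize(a[130:280,390:590],None,fx=2,fy=2,interpolation=3);b=cv2.resize(b[60:210,130:330],None,fx=2,fy=2,interpolation=3)
cv2.imwrite('pics/c3.png',cv2.cvtColor(np.hstack([a,b]),cv2.COLOR_RGB2BGR))
go(.588+.119*.043,-.191-.993*.043,.037,96.8)
```

```text
t 3.12 pos [ 0.5991 -0.2627  0.0394] yaw 96.78 F [ 0.3  0.7 -0. ] w 0.0598 zax [ 0.002 -0.001 -1.   ]
move mm [29.5 -2.5  2.3] turn -0.0
```

View pics/c3.png

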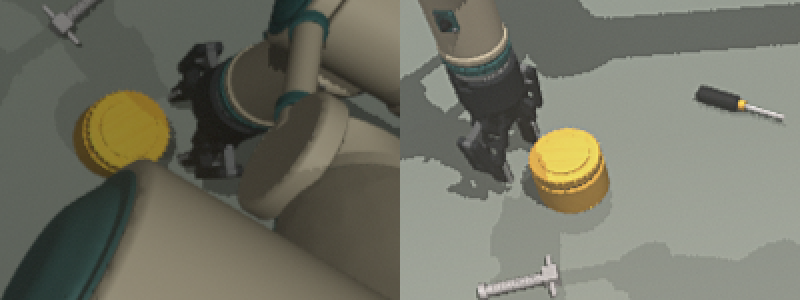

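The open fingers stand behind the canister and clear of it. I'll lower 8 mm and come up gently to contact.

Request:
servo_tool --pt "60 4 -2.5 5 0" --pt "60 8 -2.5 8 0" --pt "60 12 -2.5 8 0" --pt "60 15 -2.5 8 0" --pt "60 18 -2.5 8 0" --pt "60 21 -2.5 8 0" --pt "60 24 -2.5 8 0" --pt "60 26 -2.5 8 0" --pt "60 28 -2.5 8 0" --pt "60 30 -2.5 8 0" --pt "60 32 -2.5 8 0" --pt "60 34 -2.5 8 0"

```text
t: 4.12
ee_pos: [0.5924, -0.2297, 0.0305]
eef_rot: [0.001, 0.664, 0.748, -0.0]
wrist_force: [1.3, -4.7, -0.9]
width: 0.0602
grasp_force: 1.9
```

Request:
servo_tool --pt "60 3 0 0 0" --pt "60 7 0 0 0" --pt "60 11 0 0 0" --pt "60 15 0 0 0" --pt "60 19 0 0 0" --pt "60 23 0 0 0" --pt "60 27 0 0 0" --pt "60 31 0 0 0" --pt "60 35 0 0 0" --pt "60 39 0 0 0" --pt "60 42 0 0 0" --pt "60 44 0 0 0"

```text
t: 5.12
ee_pos: [0.5867, -0.1847, 0.0304]
eef_rot: [0.0, 0.664, 0.748, 0.0]
wrist_force: [0.9, -4.7, 0.9]
width: 0.0597
grasp_force: 2.2
```

Run:
```python
from h import *
b=robot.grab_frame('scene')
cv2.imwrite('pics/c4.png',cv2.cvtColor(cv2.resize(b[60:210,130:330],None,fx=3,fy=3,interpolation=3),cv2.COLOR_RGB2BGR))
go(.549,.131,.031,96.8)
```

```text
t 5.17 pos [ 0.5866 -0.1844  0.0304] yaw 96.79 F [ 1.6 -4.1  0.3] w 0.0598 zax [-0.  0. -1.]
move mm [317.6  -0.   -0.5] turn -0.0
```

View pics/c4.png

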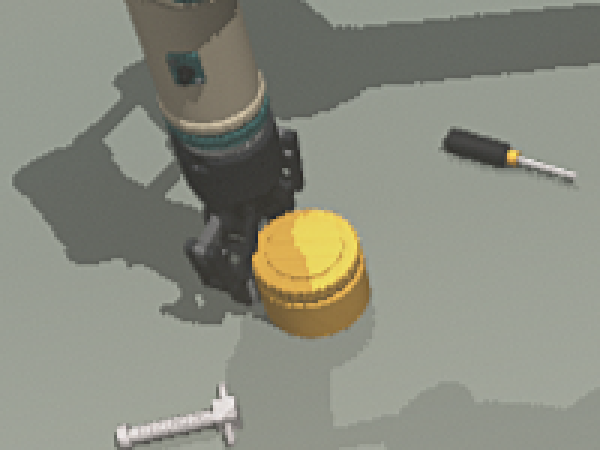

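The canister sits centred in the cradle and slides upright at about 4.5 N.

Request:
servo_tool --pt "60 3 0 0 0" --pt "60 7 0 0 0" --pt "60 12 0 0 0" --pt "60 18 0 0 0" --pt "60 24 0 0 0" --pt "60 30 0 0 0" --pt "60 36 0 0 0" --pt "60 42 0 0 0" --pt "60 48 0 0 0" --pt "60 54 0 0 0" --pt "60 60 0 0 0" --pt "60 66 0 0 0"

```text
t: 6.17
ee_pos: [0.5788, -0.1196, 0.0304]
eef_rot: [0.0, 0.664, 0.748, -0.0]
wrist_force: [0.8, -4.5, 0.5]
width: 0.0597
grasp_force: 2.3
```

Request:
servo_tool --pt "60 6 0 0 0" --pt "60 12 0 0 0" --pt "60 18 0 0 0" --pt "60 24 0 0 0" --pt "60 30 0 0 0" --pt "60 36 0 0 0" --pt "60 42 0 0 0" --pt "60 48 0 0 0" --pt "60 54 0 0 0" --pt "60 60 0 0 0" --pt "60 66 0 0 0" --pt "60 72 0 0 0"

```text
t: 7.17
ee_pos: [0.5701, -0.0481, 0.0303]
eef_rot: [-0.0, 0.664, 0.748, -0.0]
wrist_force: [0.2, -4.8, 1.3]
width: 0.0603
grasp_force: 2.3
```

Request:
servo_tool --pt "60 6 0 0 0" --pt "60 12 0 0 0" --pt "60 18 0 0 0" --pt "60 24 0 0 0" --pt "60 30 0 0 0" --pt "60 36 0 0 0" --pt "60 42 0 0 0" --pt "60 48 0 0 0" --pt "60 54 0 0 0" --pt "60 60 0 0 0" --pt "60 66 0 0 0" --pt "60 72 0 0 0"

```text
t: 8.17
ee_pos: [0.5613, 0.0233, 0.0303]
eef_rot: [-0.0, 0.664, 0.748, -0.001]
wrist_force: [0.5, -5.8, 0.9]
width: 0.0602
grasp_force: 2.4
```

Request:
servo_tool --pt "60 6 0 0 0" --pt "60 12 0 0 0" --pt "60 18 0 0 0" --pt "60 24 0 0 0" --pt "60 30 0 0 0" --pt "60 36 0 0 0" --pt "60 42 0 0 0" --pt "60 47 0 0 0" --pt "60 52 0 0 0" --pt "60 56 0 0 0" --pt "60 59 0 0 0" --pt "60 60 0 0 0"

```text
t: 9.17
ee_pos: [0.5539, 0.0829, 0.0303]
eef_rot: [-0.001, 0.664, 0.748, -0.001]
wrist_force: [1.1, -5.9, 1.9]
width: 0.0599
grasp_force: 2.7
```

Run:
```python
from h import *
go(.549,.131,.031,96.8)
out=[]
for n,ox,oy in[('top',235,150),('scene',310,90)]:
    b=cv2.cvtColor(robot.grab_frame(n),cv2.COLOR_RGB2BGR)[oy:oy+130,ox:ox+130];J=cv2.resize(b,None,fx=3,fy=3,interpolation=3)
    draw(J,n,circ(.5443,.1739,.0425,0)[:,:2],.062,(255,0,0),3,np.array([ox,oy]))
    out.append(J)
cv2.imwrite('pics/c5.png',np.hstack(out))
```

```text
t 9.17 pos [0.5539 0.0829 0.0303] yaw 96.81 F [ 1.1 -5.9  1.9] w 0.0599 zax [-0.002 -0.001 -1.   ]
move mm [48.3  0.9 -0.7] turn 0.0
```

View pics/c5.png

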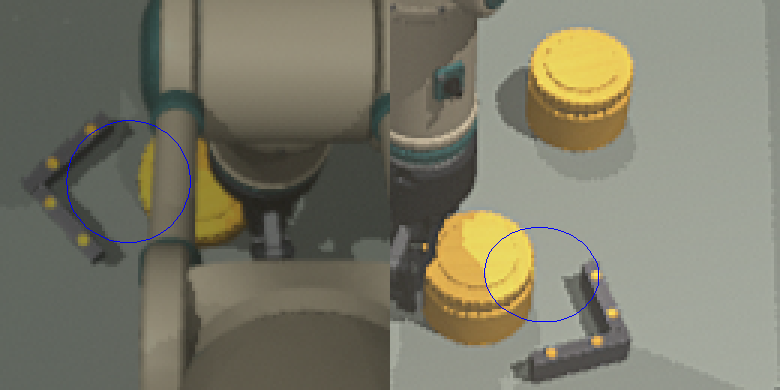

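The canister is about 48 mm short and on line with the vee; in the scene picture its lid is at (484,255) against home at (541,275). I'll push 38 mm more, then back off and close the fingers so the final push lets the vee centre it.

Request:
servo_tool --pt "60 3 0 0 0" --pt "60 7 0 0 0" --pt "60 11 0 0 0" --pt "60 15 0 0 0" --pt "60 19 1 0 0" --pt "60 23 1 0 0" --pt "60 27 1 0 0" --pt "60 31 1 0 0" --pt "60 34 1 0 0" --pt "60 36 1 0 0" --pt "60 38 1 0 0" --pt "60 38 1 0 0"

```text
t: 10.27
ee_pos: [0.5503, 0.1207, 0.0302]
eef_rot: [-0.001, 0.664, 0.748, -0.001]
wrist_force: [-0.7, -4.9, 1.9]
width: 0.0598
grasp_force: 2.6
```

Request:
servo_tool --pt "60 -5 0 0 0" --pt "60 -12 0 0 0" --pt "60 -20 0 0 0" --pt "60 -28 0 0 0" --pt "40 -30 0 -8 8" --pt "20 -30 0 -8 8" --pt "6 -30 0 -8 8" --pt "6 -30 0 -8 8" --pt "6 -30 0 -8 8" --pt "6 -30 0 -8 8" --pt "6 -30 0 -8 8" --pt "6 -30 0 -8 8"

```text
t: 11.27
ee_pos: [0.5548, 0.0912, 0.0381]
eef_rot: [-0.0, 0.714, 0.7, -0.0]
wrist_force: [0.3, 0.5, 0.0]
width: 0.006
grasp_force: 0.0
```

Run:
```python
from h import *
go(.5443-.0236*.055,.1739-.055,.033,88.65)
out=[]
for n,ox,oy in[('top',235,150),('scene',310,90)]:
    b=cv2.cvtColor(robot.grab_frame(n),cv2.COLOR_RGB2BGR)[oy:oy+130,ox:ox+130];J=cv2.resize(b,None,fx=3,fy=3,interpolation=3)
    draw(J,n,circ(.5443,.1739,.0425,0)[:,:2],.062,(255,0,0),3,np.array([ox,oy]))
    out.append(J)
cv2.imwrite('pics/c6.png',np.hstack(out))
```

```text
t 11.27 pos [0.5548 0.0912 0.0381] yaw 88.81 F [0.3 0.5 0. ] w 0.006 zax [-0.  0. -1.]
move mm [ 27.4 -12.4   5.1] turn 0.2
```

View pics/c6.png

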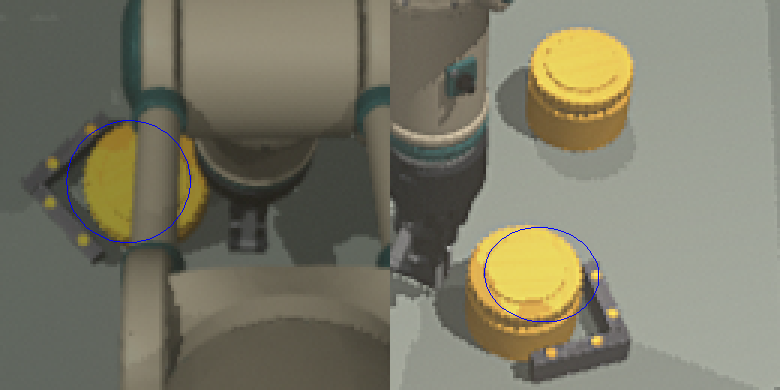

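The canister is centred in the vee and about 11 mm short. Now the near-closed fingers push along the vee axis.

Request:
servo_tool --pt "6 0 -6 3 0" --pt "6 0 -12 4 0" --pt "6 4 -12 4 0" --pt "6 8 -12 4 0" --pt "6 11 -12 4 0" --pt "6 13 -12 4 0" --pt "6 15 -12 4 0" --pt "6 17 -12 4 0" --pt "6 19 -12 4 0" --pt "6 21 -12 4 0" --pt "6 23 -12 4 0" --pt "6 24 -12 4 0"

```text
t: 12.37
ee_pos: [0.5436, 0.1141, 0.0344]
eef_rot: [0.001, 0.714, 0.7, -0.001]
wrist_force: [-0.5, -5.8, 1.2]
width: 0.006
grasp_force: 2.7
```

Request:
servo_tool --pt "6 0.5 0 0 0" --pt "6 1 0 0 0" --pt "6 1.5 0 0 0" --pt "6 2 0 0 0" --pt "6 2.5 0 0 0" --pt "6 3 0 0 0"

```text
t: 12.87
ee_pos: [0.5437, 0.1168, 0.0344]
eef_rot: [0.001, 0.714, 0.7, -0.001]
wrist_force: [-0.9, -6.2, 1.0]
width: 0.0062
grasp_force: 2.7
```

Request:
servo_tool --pt "6 0.5 0 0 0" --pt "6 1 0 0 0" --pt "6 1.5 0 0 0" --pt "6 1.5 0 0 0"

```text
t: 13.2
ee_pos: [0.5437, 0.1184, 0.0344]
eef_rot: [0.001, 0.714, 0.7, -0.001]
wrist_force: [-0.2, -6.2, 1.2]
width: 0.0059
grasp_force: 2.6
```

Request:
servo_tool --pt "6 0.3 0 0 0" --pt "6 0.6 0 0 0" --pt "6 1 0 0 0" --pt "6 1.3 0 0 0" --pt "6 1.6 0 0 0" --pt "6 2 0 0 0"

```text
t: 13.7
ee_pos: [0.5436, 0.1194, 0.0344]
eef_rot: [0.001, 0.714, 0.7, -0.002]
wrist_force: [-0.7, -9.0, 2.1]
width: 0.0061
grasp_force: 4.5
```

Request:
servo_tool --pt "6 0.3 0 0 0" --pt "6 0.6 0 0 0" --pt "6 1 0 0 0" --pt "6 1 0 0 0"

```text
t: 14.03
ee_pos: [0.5432, 0.1197, 0.0344]
eef_rot: [0.002, 0.714, 0.7, -0.002]
wrist_force: [-1.6, -10.1, 2.2]
width: 0.006
grasp_force: 4.9
```

The force is rising at the expected home position. I'll press a little further to seat it on both arms.

Request:
servo_tool --pt "6 0.5 0 0 0" --pt "6 1 0 0 0" --pt "6 1.5 0 0 0" --pt "6 2 0 0 0" --pt "6 2 0 0 0"

```text
t: 14.45
ee_pos: [0.5423, 0.1201, 0.0344]
eef_rot: [0.002, 0.713, 0.701, -0.004]
wrist_force: [-2.7, -16.9, 4.9]
width: 0.0058
grasp_force: 6.2
```

Request:
servo_tool --pt "6 0.5 0 0 0" --pt "6 1 0 0 0" --pt "6 1.5 0 0 0" --pt "6 2 0 0 0" --pt "6 2 0 0 0"

```text
t: 14.87
ee_pos: [0.5421, 0.1203, 0.0345]
eef_rot: [0.003, 0.713, 0.701, -0.005]
wrist_force: [-3.4, -22.9, 6.5]
width: 0.0059
grasp_force: 7.3
```

The canister slid sideways about 1.5 mm and then stopped moving while the force climbed to 23 N, which suggests it is seated on both arms. I'll release straight back, rise clear and check.

Request:
servo_tool --pt "6 -2 0 0 0" --pt "6 -5 0 0 0" --pt "6 -10 0 0 0" --pt "6 -18 0 0 0" --pt "6 -30 0 0 0" --pt "6 -50 0 0 0" --pt "6 -75 0 -10 0" --pt "6 -100 0 -40 0" --pt "6 -130 0 -70 0" --pt "6 -165 0 -100 0" --pt "6 -200 0 -130 0" --pt "6 -235 0 -160 0"

```text
t: 15.87
ee_pos: [0.5384, -0.0994, 0.1866]
eef_rot: [0.0, 0.715, 0.7, 0.0]
wrist_force: [0.7, 0.2, -0.7]
width: 0.0063
grasp_force: 0.0
```

Request:
servo_tool --pt "6 -35 0 -10 0" --pt "6 -65 0 -20 0" --pt "6 -90 0 -20 0" --pt "6 -100 0 -20 0" --pt "6 -100 0 -20 0"

```text
t: 16.28
ee_pos: [0.5365, -0.2001, 0.2049]
eef_rot: [0.0, 0.716, 0.698, -0.0]
wrist_force: [1.0, -0.4, 0.2]
width: 0.006
grasp_force: 0.0
```

Run:
```python
from h import *
go(.5,0,.2,90)
out=[]
for n,ox,oy in[('top',230,160),('scene',325,140)]:
    b=cv2.cvtColor(robot.grab_frame(n),cv2.COLOR_RGB2BGR)[oy:oy+100,ox:ox+100];J=cv2.resize(b,None,fx=4,fy=4,interpolation=3)
    draw(J,n,circ(.5443,.1739,.0425,0)[:,:2],.062,(255,0,0),4,np.array([ox,oy]))
    draw(J,n,vee(.5443,.1739,np.radians(-91.35)),.03,(0,255,0),4,np.array([ox,oy]))
    out.append(J)
cv2.imwrite('pics/c7.png',np.hstack(out))
```

```text
t 16.28 pos [ 0.5365 -0.2001  0.2049] yaw 88.58 F [ 1.  -0.4  0.2] w 0.006 zax [ 0. -0. -1.]
move mm [199.1 -41.4   4.8] turn -1.4
```

View pics/c7.png

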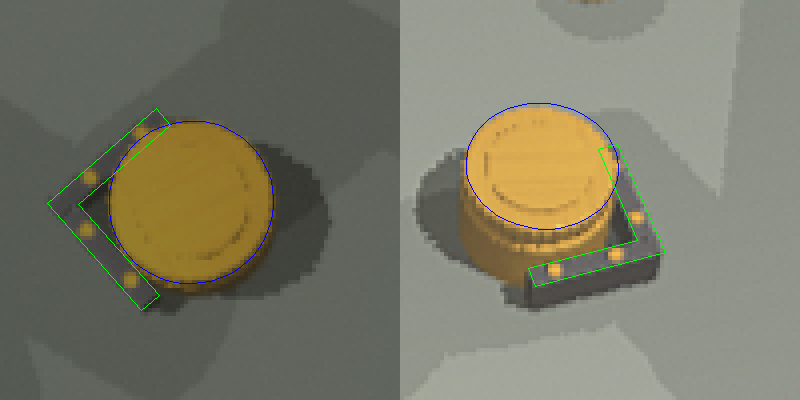

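The lid fits the home circle within about a pixel in both views. The axial push alone could have left a hairline gap at the -x arm, because the canister slid along the +x arm. I'll do one more gentle press angled toward that arm.

```bash
python3 -c "
from h import *
go(.5775,.0957,.0345,113)"
```

```text
t 16.38 pos [ 0.5362 -0.1969  0.2045] yaw 88.73 F [-0.7  1.1  0.6] w 0.0059 zax [-0.001  0.002 -1.   ]
move mm [293.1  35.1 170.5] turn -24.3
```

Request:
servo_tool --pt "6 33 5 10 -5" --pt "6 66 10 30 -10" --pt "6 99 15 50 -15" --pt "6 132 20 80 -20" --pt "6 165 25 110 -24.3" --pt "6 195 30 135 -24.3" --pt "6 225 33 155 -24.3" --pt "6 250 35 165 -24.3" --pt "6 270 35 170 -24.3" --pt "6 283 35 170 -24.3" --pt "6 292 35 170 -24.3" --pt "6 293 35 170 -24.3"

```text
t: 17.38
ee_pos: [0.5778, 0.0968, 0.0356]
eef_rot: [0.0, 0.55, 0.835, 0.0]
wrist_force: [-0.0, 0.0, -1.0]
width: 0.0059
grasp_force: 0.0
```

Request:
servo_tool --pt "6 5 0 0 0" --pt "6 9 0 0 0" --pt "6 13 0 0 0" --pt "6 16 0 0 0" --pt "6 19 0 0 0" --pt "6 21 0 0 0" --pt "6 23 0 0 0" --pt "6 24 0 0 0" --pt "6 25 0 0 0" --pt "6 26 0 0 0" --pt "6 27 0 0 0" --pt "6 27 0 0 0"

```text
t: 18.38
ee_pos: [0.5674, 0.1197, 0.0351]
eef_rot: [-0.0, 0.551, 0.834, 0.0]
wrist_force: [0.2, 0.4, -0.6]
width: 0.0056
grasp_force: 0.0
```

Request:
servo_tool --pt "6 0.5 0 0 0" --pt "6 1 0 0 0" --pt "6 1.5 0 0 0" --pt "6 2 0 0 0"

```text
t: 18.72
ee_pos: [0.5666, 0.1214, 0.0351]
eef_rot: [-0.0, 0.551, 0.834, 0.0]
wrist_force: [-0.3, -0.0, -0.1]
width: 0.0056
grasp_force: 0.0
```

Request:
servo_tool --pt "6 0.5 0 0 0" --pt "6 1 0 0 0" --pt "6 1.5 0 0 0" --pt "6 2 0 0 0"

```text
t: 19.05
ee_pos: [0.5659, 0.1233, 0.0352]
eef_rot: [0.0, 0.551, 0.834, 0.0]
wrist_force: [0.1, 0.4, -0.4]
width: 0.0061
grasp_force: 0.0
```

Request:
servo_tool --pt "6 0.5 0 0 0" --pt "6 1 0 0 0" --pt "6 1.5 0 0 0" --pt "6 2 0 0 0"

```text
t: 19.38
ee_pos: [0.5655, 0.1242, 0.0352]
eef_rot: [0.001, 0.551, 0.834, -0.0]
wrist_force: [0.8, -4.5, -0.7]
width: 0.006
grasp_force: 2.4
```

Request:
servo_tool --pt "6 0.5 0 0 0" --pt "6 1 0 0 0" --pt "6 1.5 0 0 0" --pt "6 2 0 0 0"

```text
t: 19.72
ee_pos: [0.5654, 0.1243, 0.0353]
eef_rot: [0.002, 0.551, 0.835, -0.001]
wrist_force: [2.4, -10.8, -0.9]
width: 0.0063
grasp_force: 5.0
```

Request:
servo_tool --pt "6 0.5 0 0 0" --pt "6 1 0 0 0" --pt "6 1.5 0 0 0" --pt "6 2 0 0 0"

```text
t: 20.05
ee_pos: [0.5654, 0.1245, 0.0354]
eef_rot: [0.003, 0.55, 0.835, -0.002]
wrist_force: [3.4, -16.6, -0.2]
width: 0.0056
grasp_force: 7.3
```

The canister is rigid from first contact: 0.1 mm of motion for each extra 6 N. The force direction can't be held by either arm alone, so both are touching. I'll retreat straight back.

Request:
servo_tool --pt "6 -3 0 0 0" --pt "6 -7 0 0 0" --pt "6 -12 0 0 0" --pt "6 -20 0 0 0" --pt "6 -32 0 0 0" --pt "6 -50 0 0 0" --pt "6 -75 0 -10 0" --pt "6 -95 0 -40 0" --pt "6 -110 0 -75 0" --pt "6 -120 0 -110 0" --pt "6 -120 0 -130 0" --pt "6 -120 0 -130 0"

```text
t: 21.05
ee_pos: [0.6144, 0.0166, 0.1708]
eef_rot: [0.005, 0.552, 0.834, 0.003]
wrist_force: [0.0, 0.2, 0.4]
width: 0.006
grasp_force: 0.0
```

Run:
```python
from h import *
b=cv2.cvtColor(robot.grab_frame('scene'),cv2.COLOR_RGB2BGR)
cv2.imwrite('pics/c8.png',b)
```

```text
(no output)
```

View pics/c8.png

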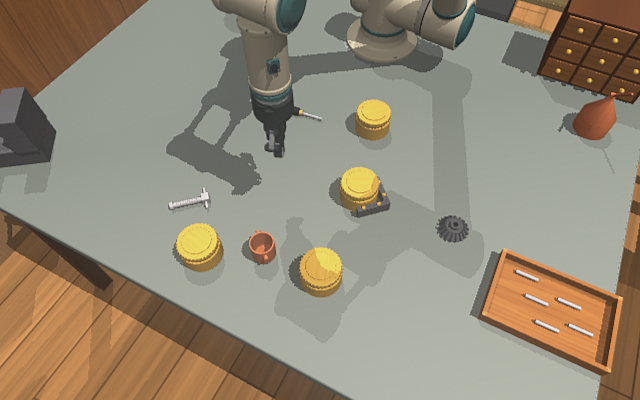

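The canister is home in the vee at about (360,187), the hand is clear, and the bystanders have not moved.

```bash
python3 -c "
from workcell import robot
print(robot.hand_in())"
```

```text
the job is handed in; nothing more can be done
None
```

The brass canister is pushed fully home against both arms of the vee, upright on the bench all the way, with the hand clear and the bystanders where they lay; the job was handed in at about 21 s.

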